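# Refit the radio's push-on knob and hold it pressed

## Task

The radio on the sill has lost its knob and the aluminium soap dish has been turned upside down over the bare shaft: lift the dish away and set it down flat, still mouth down, on the bare sill. Then take the knob, turn it so that its D-bore matches the flat of the shaft, push it fully home on the shaft and press the sprung shaft right down to its stop. Finish while still holding the knob pressed down, without letting go, and leave the lantern, the bangle stand and the pliers where they are.

Things in the scene. Friction and masses are not known exactly. Their poses are not given: they have to be found in the camera images.
- radio: Cream table radio, fixed on the sill: 130 (x) by 260 (y) by 80 mm high, flat top. Origin at the centre of its underside. The shaft stands on its top, about 60 mm from its middle towards -y.
- shaft_seat (a point): Centre of the flat top of the black collar (26 mm across) at the foot of the shaft, 11 mm above the radio's top; the knob is home when its underside lies on it. x points out of the shaft's flat, z up. A grey bezel (38 mm across, 2.5 mm high) lies around it, with a small rib on the flat's side. Collar and shaft do not turn; they go down together when pressed.
- shaft_tip (a point): Top of the upright steel D-shaft, on its axis, 13 mm above the collar. Shaft 14 mm across, with a flat cut 3.5 mm from its axis; the top 2 mm taper by 1.3 mm all round. Same axes as shaft_seat.
- shaft (a joint): How far the shaft with its collar is pressed down, in m: 0 is up, 0.006 the stop. A spring resists with about 5 N at first and 12 N at the stop, and pushes it back up.
- knob_center (a point): Radio knob (black drum, cream grip) standing loose on the sill, bore down, 50 g, 42 mm high; this point is on its axis, half-way up. Twelve-sided drum 42 mm across (44 over corners), 20 mm high; on it a blade grip 12 mm thick (y), 22 mm high, x = -19 to +15 mm; at its +x end a narrow nose, 5 mm thick, 10 mm high, reaches to x = +27 mm. z up.
- knob_bore (a point): Mouth of the knob's bore, on its axis at its underside; same axes. The bore is 16 mm across, 16 mm deep, with a flat 4.5 mm from the axis on the +x (nose) side: the knob goes on only with its nose on the side of the shaft's flat, x along the shaft's x within about 10 degrees.
- dish_center (a point): Centre (half-way up) of the aluminium soap dish, a loose rectangular tray of 130 g turned mouth down over the shaft on the radio's top: 98 (x) by 60 (y) by 33 mm high, walls 3 mm, 30 mm deep inside. It does not touch the shaft. z up.
- lantern: Bystander: grey and white cylindrical lantern, 66 mm across, 121 mm high, standing loose. Origin at the centre of its underside.
- stand: Bystander: glass bangle stand, loose: round foot 90 mm across, post, crossbar 130 mm long along x at 117 mm height, with bangles. Origin at the centre of its underside.
- pliers: Bystander: set of two small grey-handled pliers clipped side by side, lying loose, about 16 mm high, reaching from x = -106 to +45 and y = -30 to +105 mm about its origin on the sill. A blue tilt-out bin, 156 mm high, stands fixed farther out, beyond y = -0.52 m.
Things that resemble listed ones, but are neither listed nor needed, are in the scene too. Of the things shaped like the part that bears dish_center, the aluminium one is meant.

How it is judged:
By the outcome, as a careful person would: the job done as asked, in the order asked, and still so for the second after the job is handed in, while the arm keeps its last pose, push and grip.
It also fails if it takes over 54 s, if anything falls off the work surface, if the arm or the gripper's body presses on something with over 40 N, if the wrist force passes 120 N, or if a joint passes its speed limit or range.

## Robot

A 7-joint arm with a two-finger parallel gripper is mounted at the origin on the work surface. World frame = base frame: x ahead of the robot, y to its left, z up, the work surface at z = 0. Lengths are in m, angles in rad, forces in N, time in s.
With the tool pointing down it reaches from about 0.4 to 0.9 m from the base axis. Payload 5.6 kg.
Tool frame: the origin (TCP) lies midway between the tips of the shut fingers; the grasp point (between the pads) lies 19 mm behind it; y points along the fingers, z is the direction in which the jaws open and shut, and the axes are right-handed (so a half turn about y gives the same grasp; the last joint's range is limited). The gripper opens to 92 mm and grips with 3 to 60 N. Pads are 20 mm wide; open, the fingers measure 128 mm over their backs; the gripper's body (75 mm by 189 mm) begins 69 mm behind the grasp point.
Start: joints at [-0.043, 0.468, -0.012, 1.603, 0.006, 1.071, -0.056], TCP at [0.65, -0, 0.215] pointing down, gripper open.
Joint ranges: [-2.53, 2.53], [-0.31, 2.02], [-1.57, 1.55], [0.28, 2.44], [-1.29, 4.43], [0.15, 1.84], [-2.92, 2.92]. Speed limits (rad/s): [2.57, 2.57, 3.14, 3.14, 3.14, 3.14, 3.14].

## Interface

Orientations are given as a 3x3 rotation matrix whose columns are the frame's x, y, z axes.
In Python, from station import env, effector, solver, viewer, workorder, search_frame, tip_of gives the robot as it stands. Calls block until the motion is done:
- env.reach(position, orientation): joint-space move of the TCP to a pose.
- env.movel(position, frame=None, rate=0.15): straight line of the TCP; frame=None keeps the orientation; rate is the mean speed in m/s.
- env.goto_joints(angles): joint-space move.
- effector.release() and effector.grasp(squeeze=None): open the fingers fully, or close them until they stop; squeeze is the grip in N (None keeps the last).
- env.pause(seconds).
- solver.inverse_kinematics(position, orientation): joint angles nearest the present ones, or None.
- env.sense(): the state.
- viewer.read_camera(name): name is "scene" or "side" or "wrist"; returns (picture, depth): 420x560x3 uint8, red, green, blue; 420x560 float32, m along the optical axis (not along the pixel's ray), 0 where there is no reading.
- viewer.camera_info(name): a dict with "intrinsics" (3x3 intrinsics, pixels), "eye" and "rotation" of the camera in the world; the wrist camera has in their place "T_tool_cam" (4x4, takes a point from camera to tool coordinates, whose origin is the TCP and whose axes are the tool frame's). Camera axes: x right, y up, looking along -z (the intrinsics and any distortion apply to the point x, -y, -z); pixel columns grow to the right and rows downward; lengths in m; the calibration is good to about 2 mm. The wrist camera is an equidistant fisheye: a pixel r from the principal point sees the ray r / f radians off the axis. A picture is of the moment at which its call begins: read the wrist's pose just before it. camera_info takes no time and is no camera call.
A pose or a line that the arm cannot do raises env.PlanningError and nothing moves.
- workorder.finish_job(): hands the job in, once; it reports no verdict.
Trained networks look in the newest picture that a camera, given by its name, has taken for a name from the list of things; names that differ only in an ending like _2 or _b are one class to them, and where a whole thing is asked for, a point or a joint stands for the part that bears it (a point fixed in the world has none). Each returns a list of dicts, best first, with "score" (0 to 1); they miss things now and then, are a little off and sometimes report something else, mostly with a low value. They report only what shows in the picture. A call takes as long as a camera call. They do not tell look-alikes from the thing itself.
- search_frame(camera, name): "at" ([x, y, z] in m, in world coordinates, good to about 4 mm: the middle of the surface that is visible of it).
- tip_of(camera, name): "at" ([x, y, z] in m, in world coordinates, good to about 4 mm: a listed point, or the origin of a listed thing).
The state is a dict: "t": time; "joint_positions": joint angles; "joint_velocities": joint speeds; "tau": joint torques, N m; "ee_pos": TCP position; "tcp_rot": TCP orientation; "wrist_force": force on the tool from outside, world axes, zero at the start; "moment": the same for the moment, N m; "gripper_width": finger opening in m.
Only numpy, scipy, OpenCV 4.12 (cv2) and the standard library are available. Lean on these libraries where they do the work, as an engineer would, in place of code of your own. Each camera call takes 0.05 s, during which the arm holds its last target.

## Working session

There is one attempt and no reset: what is moved stays moved. The work goes in short steps, each a Python script; the robot and the scene stay as the last script left them, time stands still between calls to the robot, and variables do not carry over. Pictures are saved under pics/ and viewed, and the job is handed in when it is done.

```bash
ls; mkdir -p pics
cat > h.py <<'E'
import numpy as np, cv2
from station import env, effector, solver, viewer, workorder, search_frame, tip_of
def save(n,p,crop=None,s=1):
    if crop: r0,r1,c0,c1=crop; p=p[r0:r1,c0:c1]
    p=cv2.resize(p,None,fx=s,fy=s,interpolation=cv2.INTER_CUBIC)
    cv2.imwrite('pics/'+n+'.png',p[:,:,::-1])
def cloud(cam,d):
    ci=viewer.camera_info(cam);K=np.array(ci['intrinsics'])
    v,u=np.mgrid[:420,:560]
    X=(u-K[0,2])/K[0,0]*d;Y=(v-K[1,2])/K[1,1]*d
    P=np.stack([X,-Y,-d],-1)
    W=P@np.array(ci['rotation']).T+np.array(ci['eye'])
    W[d<=0]=np.nan
    return W
E
python3 - <<'E'
from h import *
for c in ['scene','side','wrist']:
    p,d=viewer.read_camera(c); save(c+'0',p); np.savez(c+'0.npz',p=p,d=d)
    ci=viewer.camera_info(c); print(c,ci)
    for n in ['radio','shaft_tip','knob_center','dish_center','lantern','stand','pliers']:
        r=tip_of(c,n); print(n,[(np.round(x['at'],3).tolist(),round(x['score'],2)) for x in r[:4]])
print(env.sense())
E
```

```text
pics
scene {'intrinsics': array([[389.80139345,   0.        , 284.81326263],
       [  0.        , 389.80139345, 208.21041092],
       [  0.        ,   0.        ,   1.        ]]), 'eye': array([ 1.33172517, -0.14735358,  1.03250081]), 'rotation': array([[ 0.16668817, -0.76000024,  0.62818364],
       [ 0.98587967,  0.13880857, -0.09366678],
       [-0.0160105 ,  0.63492662,  0.77240653]])}
radio [([0.612, 0.065, -0.001], 0.85), ([0.472, -0.274, 0.02], 0.33)]
shaft_tip [([0.384, -0.503, -0.002], 0.61), ([0.604, 0.004, 0.095], 0.5)]
knob_center [([0.47, -0.273, 0.022], 0.73)]
dish_center [([0.79, -0.0, 0.017], 0.89), ([0.455, 0.03, 0.016], 0.77), ([0.603, 0.005, 0.097], 0.55)]
lantern [([0.645, -0.404, -0.0], 0.75)]
stand []
pliers [([0.612, 0.063, -0.001], 0.63), ([0.387, -0.499, -0.001], 0.55)]
side {'intrinsics': array([[406.40810085,   0.        , 279.41466346],
       [  0.        , 406.40810085, 209.2936613 ],
       [  0.        ,   0.        ,   1.        ]]), 'eye': array([ 0.36786955, -0.95476706,  0.81257577]), 'rotation': array([[ 0.97833776,  0.1220347 , -0.16722068],
   
[... 1452 characters left out ...]
: array([ 1.14933190e-05, -3.92855475e-04, -9.29813800e-04, -7.81671079e-04,
       -1.61341532e-04, -3.19879354e-04, -1.92106103e-04]), 'tau': array([ 2.20252828e-04, -5.20427549e+01, -1.18947422e-02, -2.44055665e+01,
       -5.66326152e-02,  1.14033741e-02, -6.06779395e-06]), 'ee_pos': array([ 6.49998754e-01, -2.70704926e-05,  2.14570372e-01]), 'tcp_rot': array([[-8.63565996e-05,  3.44157269e-06,  9.99999996e-01],
       [-9.99999996e-01, -1.50597299e-05, -8.63565478e-05],
       [ 1.50594326e-05, -1.00000000e+00,  3.44287318e-06]]), 'wrist_force': array([ 0.56112434, -0.08738024,  0.15822346]), 'moment': array([-0.03095688,  0.02319553,  0.00509445]), 'gripper_width': 0.09217239092895982}
```

View pics/scene0.png

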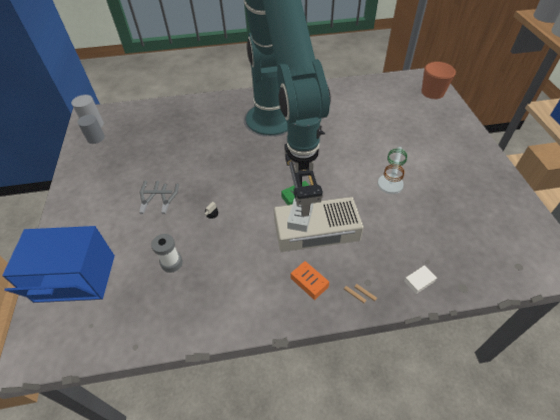

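View pics/side0.png

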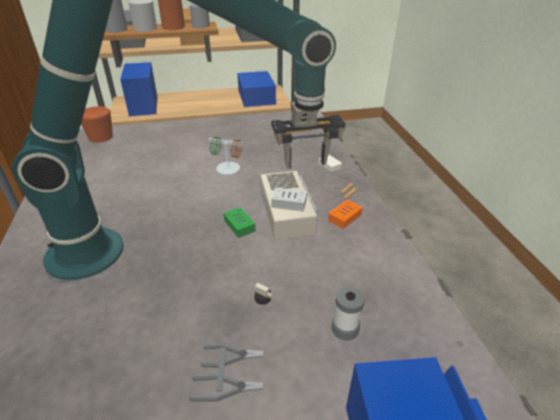

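View pics/wrist0.png

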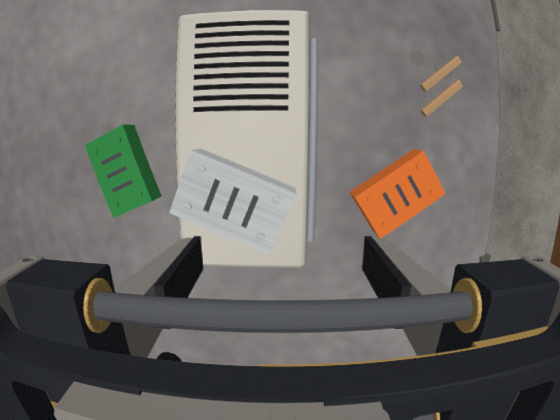

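Three dish shapes show in the wrist picture: green (122,170), silver-grey with brushed surface (234,198), orange (397,192). The silver one is on the radio and so fits "aluminium". I'll confirm this in a crop and measure it.

```bash
cat >> h.py <<'E'
def wcloud(d,s):
    ci=viewer.camera_info('wrist');K=np.array(ci['intrinsics']);T=np.array(ci['T_tool_cam'])
    v,u=np.mgrid[:420,:560]
    a=(u-K[0,2])/K[0,0];b=(v-K[1,2])/K[1,1];th=np.hypot(a,b)+1e-9
    t=np.tan(th); P=np.stack([a/th*t*d,-b/th*t*d,-d],-1)
    P=P@T[:3,:3].T+T[:3,3]
    W=P@np.array(s['tcp_rot']).T+np.array(s['ee_pos']); W[d<=0]=np.nan
    return W
def rect(pts):
    (cx,cy),(w,h),a=cv2.minAreaRect((pts*1000).astype(np.float32))
    if w<h: w,h,a=h,w,a+90
    return np.array([cx,cy])/1000,w,h,(a+90)%180-90
E
python3 - <<'E'
from h import *
z=np.load('wrist0.npz');p,d=z['p'],z['d']; s=env.sense()
save('w0crop',p,(100,270,70,460),2)
W=wcloud(d,s)
print('radio top',W[140,240],W[130,200],'sill',W[100,100],W[300//2,350])
m=(W[...,2]>0.105)&(W[...,2]<0.122)
mm=np.zeros_like(m);mm[140:262,160:305]=1;m&=mm
m=cv2.erode(m.astype(np.uint8),np.ones((2,2)))>0
print(np.nanmedian(W[m][:,2]),rect(W[m][:,:2]))
for n in ['scene','side']:
    q=np.load(n+'0.npz');W2=cloud(n,q['d'])
    c=[0.606,0.004]
    k=(np.hypot(W2[...,0]-.606,W2[...,1]-.004)<.07)&(W2[...,2]>.104)&(W2[...,2]<.122)
    print(n,k.sum(),np.median(W2[k],0),rect(W2[k][:,:2]))
    k=(np.hypot(W2[...,0]-.475,W2[...,1]+.273)<.05)&(W2[...,2]>.035)
    print(' knob',k.sum(),np.mean(W2[k],0),W2[k][:,2].max(),rect(W2[k][:,:2]))
    v,u=np.where(np.hypot(W2[...,0]-.475,W2[...,1]+.273)<.04)
    save(n+'knob',q['p'],(v.min()-15,v.max()+15,u.min()-15,u.max()+15),8)
E
```

```text
radio top [0.61106247 0.05997427 0.07979073] [0.57268183 0.07063413 0.08030064] sill [ 4.12947172e-01  1.21265505e-01 -1.85516364e-04] [0.7316722  0.04740141 0.00079692]
0.113658338947615 (array([0.60626746, 0.00672321]), 97.53810119628906, 60.58192443847656, -23.228439331054688)
scene 353 [ 0.62641506 -0.00419963  0.11365723] (array([0.60560736, 0.00625902]), 100.00067138671875, 60.090850830078125, -23.21825408935547)
 knob 41 [ 0.47203639 -0.26911135  0.04091103] 0.04498011583816486 (array([ 0.47209738, -0.26945746]), 34.58976745605469, 12.69688892364502, -44.227210998535156)
side 462 [ 0.60211966 -0.00113983  0.11193859] (array([0.60319092, 0.0055021 ]), 98.93135070800781, 66.62747192382812, -21.916275024414062)
 knob 76 [ 0.47007622 -0.27330531  0.04038952] 0.044677568471228724 (array([ 0.47031485, -0.27236185]), 35.69718933105469, 13.255386352539062, -46.04245376586914)
```

View pics/w0crop.png

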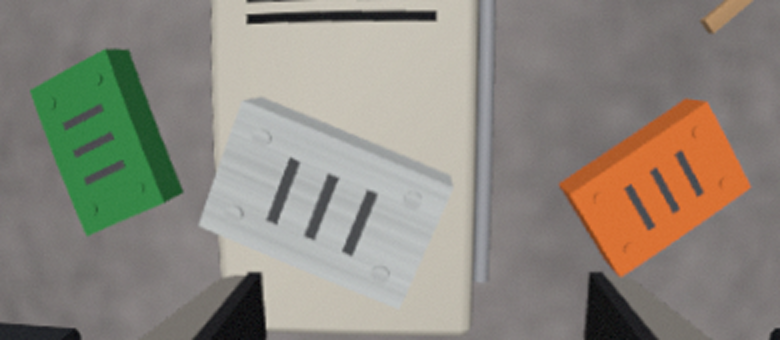

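View pics/sideknob.png

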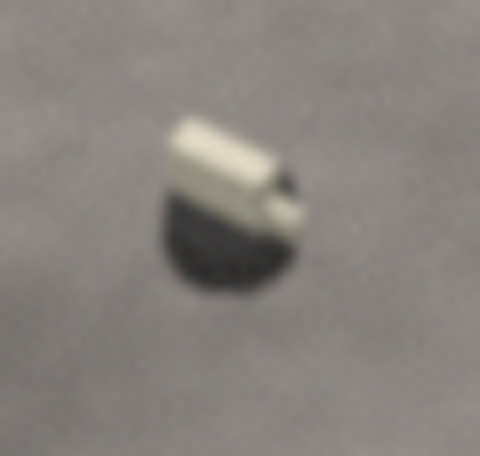

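View pics/sceneknob.png

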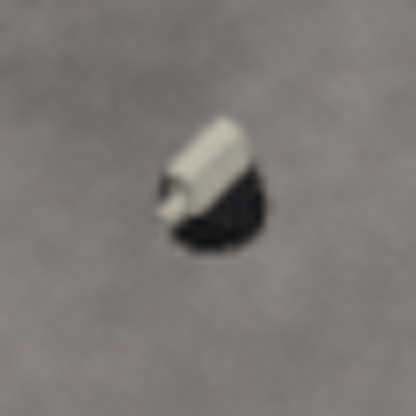

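Confirmed: the middle one (234,198) is aluminium and matches 98×60 mm, with its top at 0.1135. Its centre is (0.606, 0.0065) and its yaw -23°. The knob lies at about (0.471,-0.271) with its nose towards -45°. Next I'll lift the dish.

```bash
cat >> h.py <<'E'
def R(deg):
    c,s=np.cos(np.radians(deg)),np.sin(np.radians(deg))
    return np.array([[s,0,c],[-c,0,s],[0,-1,0]])
E
python3 - <<'E'
from h import *
r=R(67)
env.reach([.606,.0065,.16],r); print(env.sense()['t'])
env.movel([.606,.0065,.088],rate=.15)
s=env.sense();print(s['t'],s['wrist_force'])
effector.grasp(20); s=env.sense();print(s['t'],s['gripper_width'],s['wrist_force'])
env.movel([.606,.0065,.18],rate=.15)
s=env.sense();print(s['t'],s['gripper_width'],s['wrist_force'])
env.reach([.645,-.21,.09],r); s=env.sense();print(s['t'],s['ee_pos'],s['wrist_force'])
p,d=viewer.read_camera('wrist');save('w1',p); np.savez('w1',p=p,d=d)
p,d=viewer.read_camera('side');save('s1',p)
E
```

```text
2.175
2.8083 [ 0.11831507 -0.17178206  0.15293358]
3.3917 0.06000554432791139 [-1.08939129 -1.00881708  3.49993004]
4.1583 0.060048385065576214 [ 0.23981139  0.21541281 -1.99120976]
5.1 [ 0.64562804 -0.20729718  0.0902267 ] [-0.19147685  0.46167622 -2.06249558]
```

View pics/w1.png

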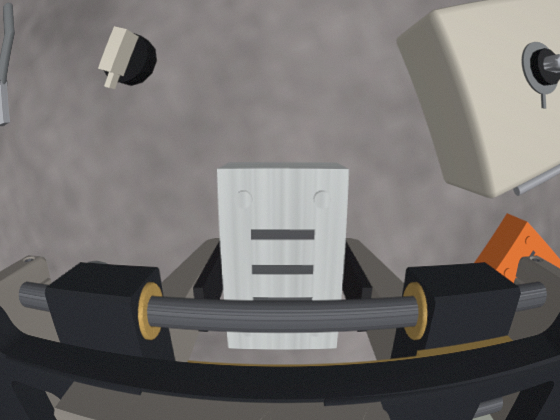

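View pics/s1.png

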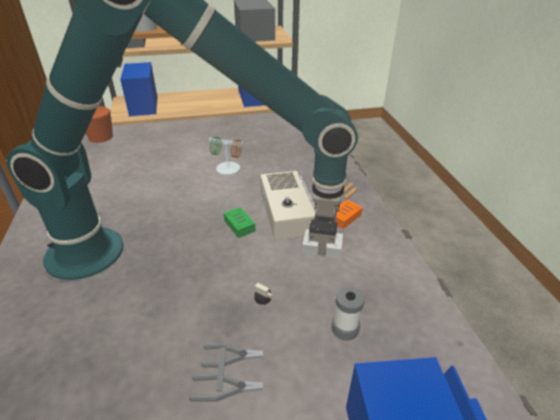

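The dish is held level (230–348, 165–345) and the shaft is bared, at (548,63) in the wrist view. I'll set the dish down on the bare sill.

Run:
```python
from h import *
env.movel([.645,-.21,.014],rate=.12)
z=.014
while z>.004:
    z-=.0015; env.movel([.645,-.21,z],rate=.05); f=env.sense()['wrist_force'][2]; print(round(z,4),round(f,2))
    if f>1: break
s=env.sense(); print(s['t'],s['ee_pos'])
effector.release()
env.movel([.645,-.21,.12],rate=.2)
env.reach([.54,-.27,.22],R(45)); s=env.sense();print(s['t'],s['wrist_force'],s['joint_positions'])
p,d=viewer.read_camera('wrist');save('w2',p); np.savez('w2',p=p,d=d,e=s['ee_pos'],r=s['tcp_rot'])
p,d=viewer.read_camera('scene');save('c2',p,(80,300,150,430),2.5);np.savez('c2',p=p,d=d)
p,d=viewer.read_camera('side');save('s2',p,(150,350,200,420),2.5);np.savez('s2',p=p,d=d)
```

```text
0.0125 -2.61
0.011 -0.47
0.0095 -1.53
0.008 2.11
6.9833 [ 0.64534561 -0.21006243  0.00844892]
9.0 [ 0.88707782 -0.66209713  0.10227312] [ 0.49502494  0.39179807 -0.11428056  1.71088046  0.04936854  1.04325662
  1.15222841]
```

View pics/w2.png

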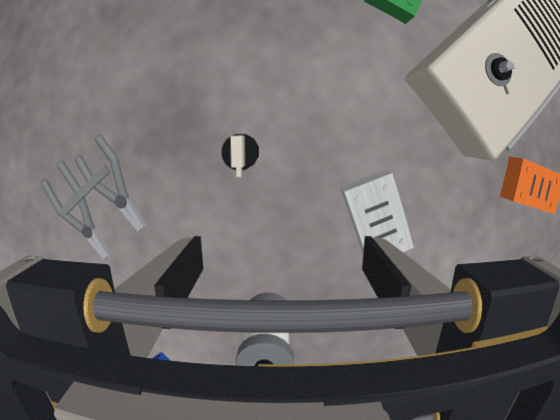

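View pics/s2.png

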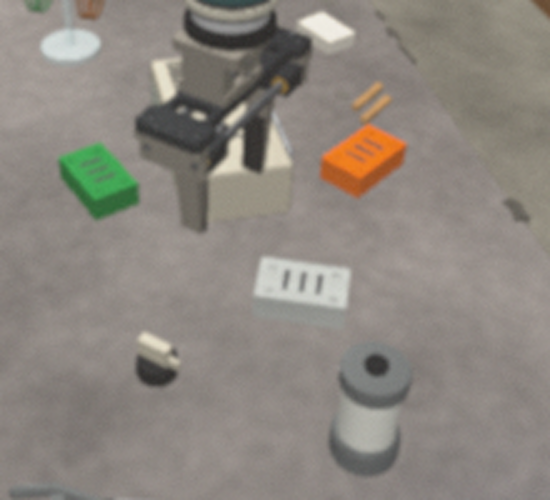

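View pics/c2.png

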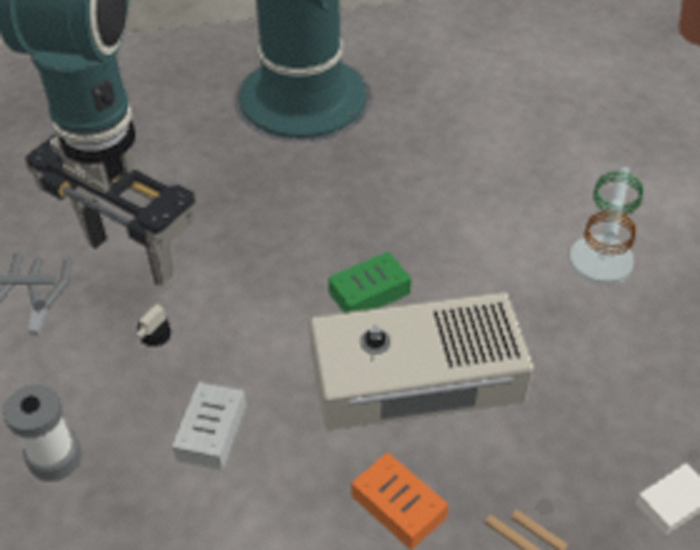

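Dish lies flat on the bare sill. The knob is at (239,152) in the wrist view, with its nose at (239,172). I'll measure it, then look at the shaft from close above.

Run:
```python
from h import *
q=np.load('w2.npz');W=wcloud(q['d'],dict(ee_pos=q['e'],tcp_rot=q['r']))
sub=np.zeros((420,560),bool);sub[120:190,205:275]=1
for lo,hi in [(.039,.046),(.028,.034),(.015,.023)]:
    k=sub&(W[...,2]>lo)&(W[...,2]<hi)
    print(lo,k.sum(),W[k].mean(0),rect(W[k][:,:2]) if k.sum()>4 else '')
g=sub&(q['p'].sum(-1)>300)&(W[...,2]>.025)
print('cream nose end',W[168:178,236:243,2].round(3).max(1))
k=sub&(W[...,2]>.012);print('all',rect(W[k][:,:2]),np.nanmin(W[k],0),np.nanmax(W[k],0))
c=np.load('c2.npz')
sub=np.zeros((420,560),bool);sub[140:300,330//2+50:360//1]=1
m=(np.abs(W[...,0]-.645)<.08)&(np.abs(W[...,1]+.21)<.07)&(W[...,2]>.02)&(W[...,2]<.045)&(np.mgrid[:420,:560][0]<250)
print('dish',np.nanpercentile(W[m][:,2],[5,50,95]),rect(W[m][:,:2]))
m=(W[...,2]>.095)&(np.hypot(W[...,0]-.61,W[...,1])<.04);print('shaft',m.sum(),W[m].mean(0))
save('w2k',q['p'],(110,200,190,290),6)
# look at shaft: camera offset 0.065 along -tool x; camera tilted to look -> find pose
s=env.sense();print(np.linalg.norm(s['joint_velocities']),s['ee_pos']-q['e'])
```

```text
0.039 357 [ 0.47242259 -0.27000196  0.04267844] (array([ 0.47270377, -0.2702543 ]), 33.84995651245117, 12.733942031860352, -44.00864028930664)
0.028 62 [ 0.48532677 -0.28065196  0.03060968] (array([ 0.48014255, -0.27166843]), 45.11273193359375, 6.961508750915527, -58.03735542297363)
0.015 661 [ 0.47497542 -0.27036542  0.02054572] (array([ 0.47390274, -0.27162497]), 42.41172409057617, 41.1312255859375, -10.449302673339844)
cream nose end [0.031 0.031 0.032 0.031 0.032 0.031 0.032 0.031 0.032 0.002]
all (array([ 0.47397372, -0.27123779]), 42.25135040283203, 41.31433868408203, 0.3384087085723877) [ 0.45284697 -0.29191214  0.01260855] [ 0.49509546 -0.25058888  0.0451084 ]
dish [0.03056164 0.03390293 0.03538276] (array([ 0.64480835, -0.20964236]), 98.95500946044922, 61.167911529541016, -22.99883270263672)
shaft 120 [0.59857399 0.00430935 0.1025796 ]
0.009196286321464919 [ 0.00029525  0.00064951 -0.00073264]
```

View pics/w2k.png

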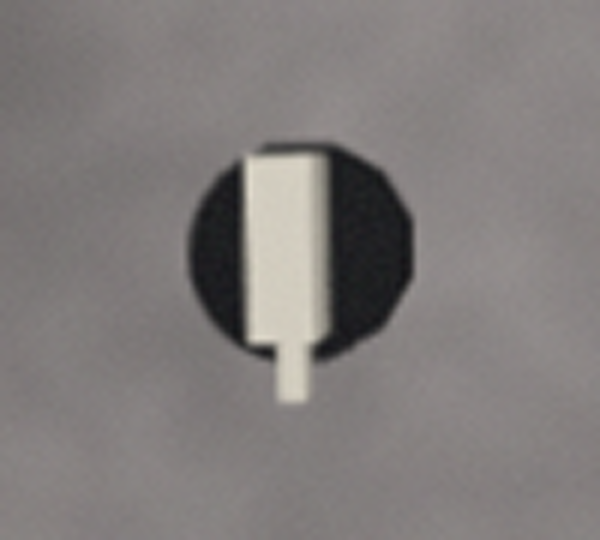

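Knob: blade 12.7 mm wide and top at 42.7 mm fit the description. Its axis is at (0.474,-0.2715) and its nose at -44.5°. The dish is flat (top 33.9 mm). Now the close look at the shaft.

Run:
```python
from h import *
env.reach([.634,-.031,.17],R(45)); env.pause(.2); s=env.sense();print(s['t'])
p,d=viewer.read_camera('wrist');save('w3',p);np.savez('w3',p=p,d=d,e=s['ee_pos'],r=s['tcp_rot'])
print(tip_of('wrist','shaft_tip')[:2],tip_of('wrist','shaft_seat')[:2])
W=wcloud(d,s)
near=np.hypot(W[...,0]-.605,W[...,1]-.004)<.03
for lo,hi in [(.101,.108),(.088,.094),(.0815,.085)]:
    k=near&(W[...,2]>lo)&(W[...,2]<hi)
    print(lo,k.sum(),np.median(W[k],0),rect(W[k][:,:2]),cv2.minEnclosingCircle((W[k][:,:2]*1000).astype(np.float32)))
v,u=np.where(near);print(v.min(),v.max(),u.min(),u.max())
save('w3k',p,(v.min()-5,v.max()+5,u.min()-5,u.max()+5),6)
```

```text
10.375
[{'at': [0.602, 0.0036, 0.1035], 'score': 0.57}] [{'at': [0.5977, 0.0051, 0.0898], 'score': 0.9}]
0.101 239 [0.59974721 0.00716757 0.1043842 ] (array([0.59939417, 0.00738993]), 13.76756477355957, 10.584633827209473, 71.67131805419922) ((601.0018310546875, 6.839700698852539), 7.0445427894592285)
0.088 597 [0.60203369 0.00573487 0.09181337] (array([0.6015155 , 0.00623287]), 24.772003173828125, 24.559612274169922, -45.02764892578125) ((601.228759765625, 6.360873699188232), 12.8345308303833)
0.0815 1358 [0.60239961 0.00497319 0.08301926] (array([0.60561951, 0.00379966]), 59.07615661621094, 57.83454513549805, 67.11581420898438) ((604.9594116210938, 3.9950692653656006), 29.961103439331055)
119 407 207 413
```

View pics/w3k.png

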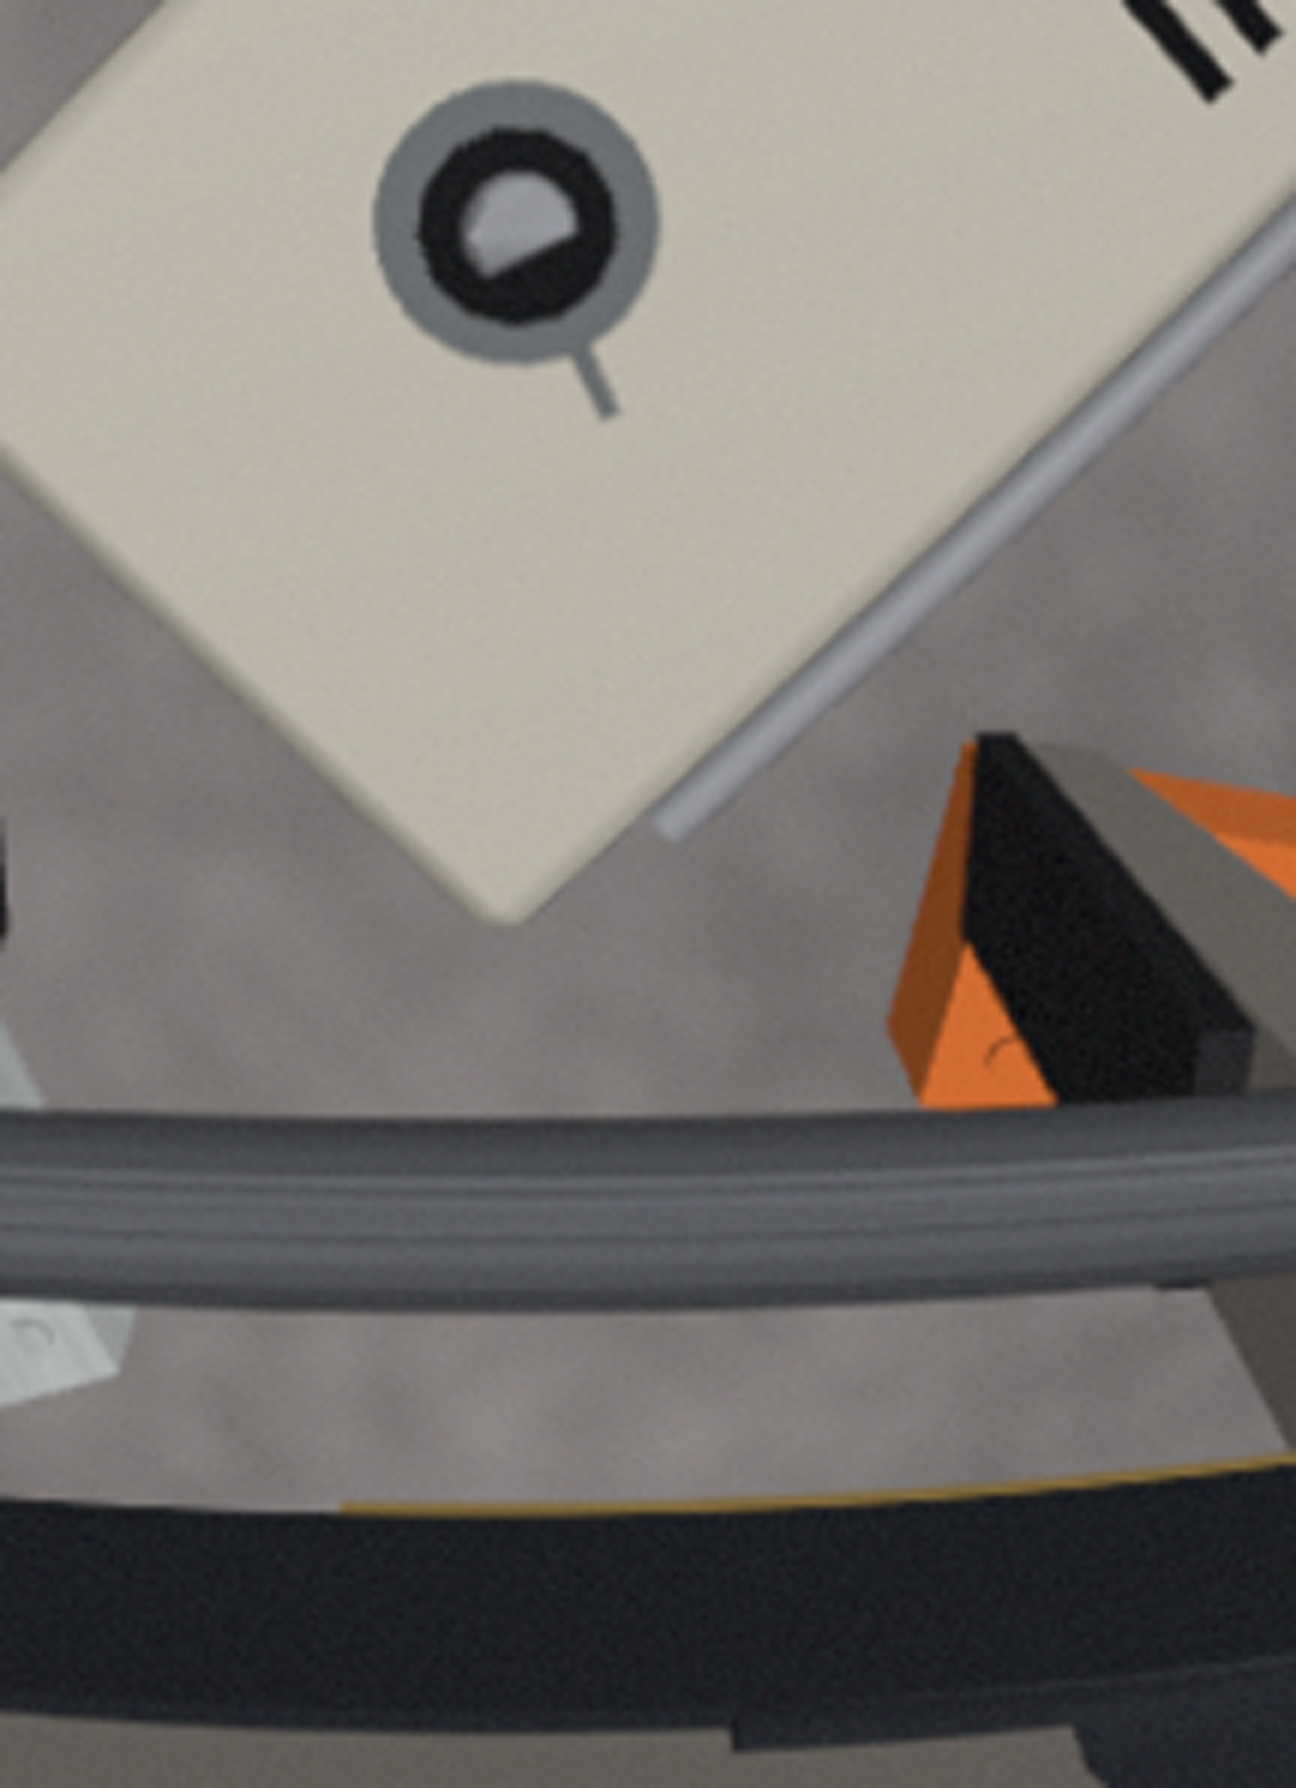

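Shaft and collar agree on the axis: (0.6012, 0.0064), top at 0.104. The flat faces -18.3° (top-edge fit) and the rib -18.6°, both seen at crop pixels (530,255) and (600,400). Next I'll pick up the knob.

Run:
```python
from h import *
x,y=.4740,-.2715
r=R(45.5)
env.reach([x,y,.13],r); env.movel([x,y,.05],rate=.15); env.movel([x,y,.0222],rate=.06);env.pause(.2)
s=env.sense();print(s['t'],s['ee_pos'],s['wrist_force'])
effector.grasp(45); env.pause(.2); s=env.sense();print(s['t'],s['gripper_width'],s['wrist_force'],s['ee_pos'])
env.movel([x,y,.16],rate=.15);env.pause(.2); s=env.sense();print(s['t'],s['gripper_width'],s['wrist_force'])
p,d=viewer.read_camera('wrist');save('w4',p);
p,d=viewer.read_camera('scene');save('c4',p,(100,260,150,340),4)
```

```text
13.15 [ 0.4742276  -0.27164755  0.02251607] [-0.71490676 -0.34521848  0.16484159]
14.5333 0.01163724055707684 [ 0.35107134 -0.10359756  1.22799511] [ 0.47395    -0.27154172  0.02220001]
15.8 0.011487450975701826 [-0.30427965 -0.11017442  0.26011509]
```

View pics/w4.png

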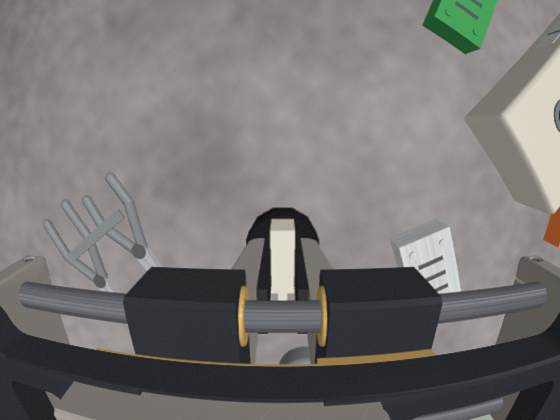

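View pics/c4.png

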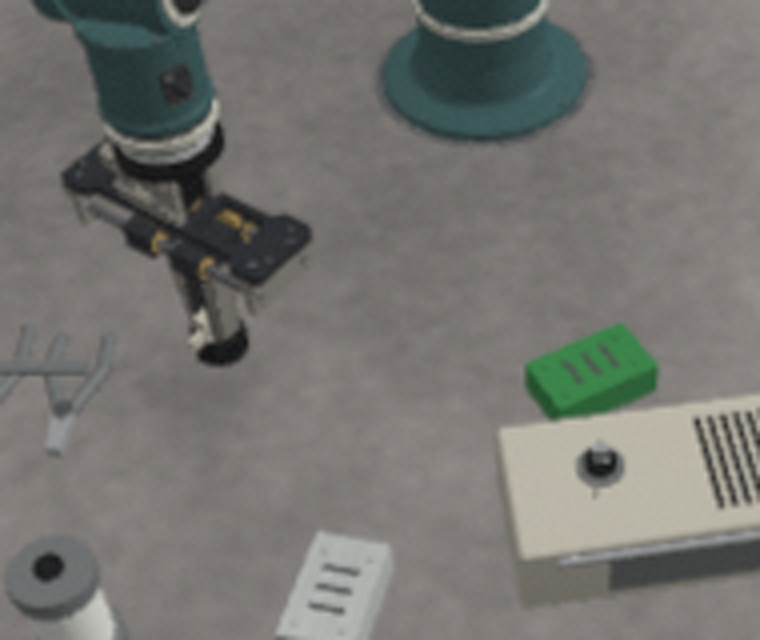

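The knob is held upright (283,240), nose towards the lantern side. Carry it over the shaft, turn and descend with force checks.

Run:
```python
from h import *
x,y=.6012,.0065
r=R(71.3)
env.reach([x,y,.16],r); env.movel([x,y,.132],rate=.1);env.pause(.3)
s0=env.sense();print(s0['t'],s0['ee_pos'],s0['tcp_rot'][:,2],s0['wrist_force'])
for z in [.128,.126,.1245,.123,.1215,.120,.118,.116,.1145]:
    env.movel([x,y,z],rate=.04);env.pause(.1);s=env.sense();f=s['wrist_force']-s0['wrist_force']
    print(z,s['ee_pos'].round(4),f.round(1),s['moment'].round(2))
    if f[2]>4: break
print(s['t'],s['gripper_width'])
p,d=viewer.read_camera('wrist');save('w5',p)
p,d=viewer.read_camera('side');save('s5',p,(140,240,230,370),5)
```

```text
17.8 [0.60152098 0.0065232  0.13253409] [3.20568365e-01 9.47225344e-01 2.65886149e-04] [-0.33705012 -0.27329846 -0.06183592]
0.128 [0.6012 0.0065 0.1279] [ 0.9  0.2 -0.9] [ 0.07 -0.12 -0.02]
0.126 [0.6012 0.0065 0.126 ] [ 0.3  0.8 -0.6] [ 0.08 -0.07  0.03]
0.1245 [0.6012 0.0065 0.1245] [1.  0.4 0.1] [ 0.06 -0.05  0.02]
0.123 [0.6012 0.0065 0.123 ] [-0.4  0.6 -0.4] [ 0.1  -0.03  0.02]
0.1215 [0.6012 0.0065 0.1215] [ 0.6 -0.4 -1. ] [ 0.08 -0.11  0.02]
0.12 [0.6012 0.0065 0.12  ] [-0.8  0.1 -0.7] [ 0.05 -0.04 -0.03]
0.118 [0.6012 0.0065 0.118 ] [-1.   0.6 -1. ] [ 0.04 -0.07 -0.02]
0.116 [0.6012 0.0065 0.1159] [ 0.6 -0.2 -1.1] [ 0.05 -0.06 -0.06]
0.1145 [0.6012 0.0065 0.1145] [ 0.7 -0.2 -0.4] [ 0.1  -0.05  0.05]
20.95 0.012003055938620654
```

View pics/s5.png

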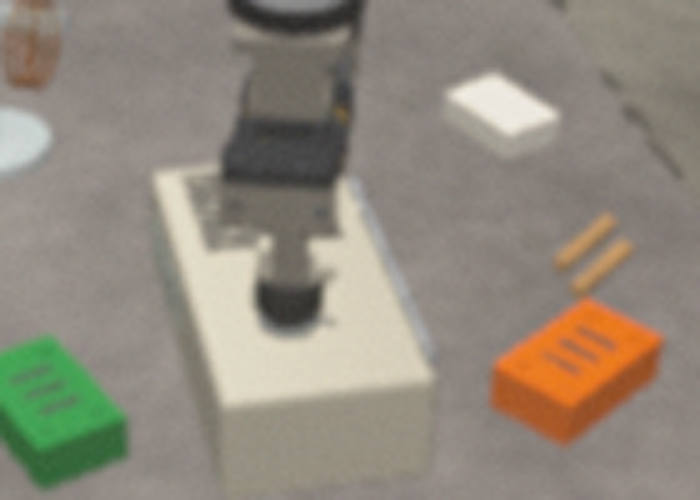

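View pics/w5.png

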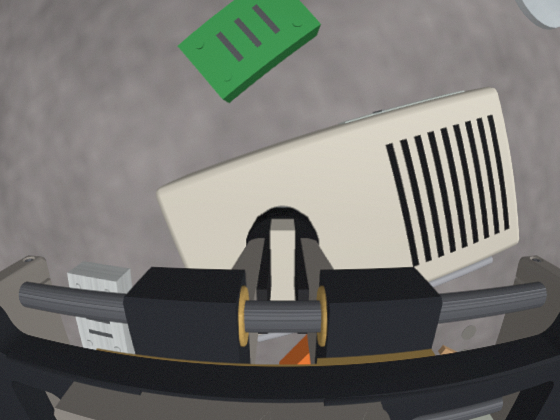

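The knob slid over the shaft by ~12 mm without force, so the D matches. Now I'll press and watch for the spring (5→12 N) and then the hard stop.

Run:
```python
from h import *
x,y=.6012,.0065
z=.1145
while z>.100:
    z-=.001
    env.movel([x,y,z],rate=.04);env.pause(.15);s=env.sense();f=s['wrist_force']
    print(round(z,4),s['ee_pos'].round(4),f.round(1),s['moment'].round(2),round(s['gripper_width'],4))
    if f[2]>18: break
print(s['t'])
```

```text
0.1135 [0.6012 0.0065 0.1135] [-0.1  0.2 -0.1] [ 0.07 -0.04 -0.  ] 0.0117
0.1125 [0.6014 0.0065 0.1129] [-1.2  0.   4.2] [0.02 0.24 0.01] 0.0114
0.1115 [0.6014 0.0065 0.1118] [-1.5 -0.3  5.2] [-0.02  0.33  0.02] 0.0114
0.1105 [0.6014 0.0065 0.1109] [-1.8  0.   6.3] [ 0.05  0.37 -0.  ] 0.0117
0.1095 [0.6014 0.0065 0.1101] [-1.5  0.2  8.3] [0.02 0.45 0.02] 0.0115
0.1085 [0.6015 0.0065 0.1093] [-3.6 -0.5  8.3] [-0.02  0.58  0.01] 0.0115
0.1075 [0.6015 0.0065 0.1084] [-2.5 -1.4  9.5] [ 0.    0.71 -0.06] 0.0119
0.1065 [0.6015 0.0065 0.1076] [-2.6  0.5 10.3] [-0.07  0.74 -0.03] 0.0119
0.1055 [0.6015 0.0065 0.1072] [-4.4 -0.9 14.1] [-0.02  1.07  0.06] 0.0116
0.1045 [0.6016 0.0065 0.1071] [-6.7 -1.1 20.5] [-0.1   1.68 -0.03] 0.012
25.05
```

Seat contact came at TCP 0.1131. The force then rose along the spring and the hard stop came at 0.1071, which is 6.0 mm of travel as specified. One last look before handing in.

Run:
```python
from h import *
p,d=viewer.read_camera('scene');save('c6',p,(80,300,110,430),2.4)
p,d=viewer.read_camera('side');save('s6',p)
env.pause(.3);s=env.sense();print(s['t'],s['ee_pos'],s['wrist_force'],s['gripper_width'])
for n in ['lantern','stand','pliers','dish_center']: print(n,[(np.round(a['at'],3),round(a['score'],2)) for a in tip_of('side',n)[:3]])
```

```text
25.45 [0.60162372 0.00649902 0.107092  ] [-6.70909342 -0.1100227  19.83144621] 0.011811208700711761
lantern [(array([ 0.651, -0.4  , -0.004]), 0.82)]
stand [(array([0.452, 0.365, 0.002]), 0.88), (array([ 0.385, -0.496, -0.003]), 0.73)]
pliers [(array([ 0.386, -0.498, -0.001]), 0.95)]
dish_center [(array([0.454, 0.028, 0.017]), 0.87), (array([ 0.781, -0.004,  0.017]), 0.68), (array([ 0.646, -0.211,  0.018]), 0.64)]
```

View pics/c6.png

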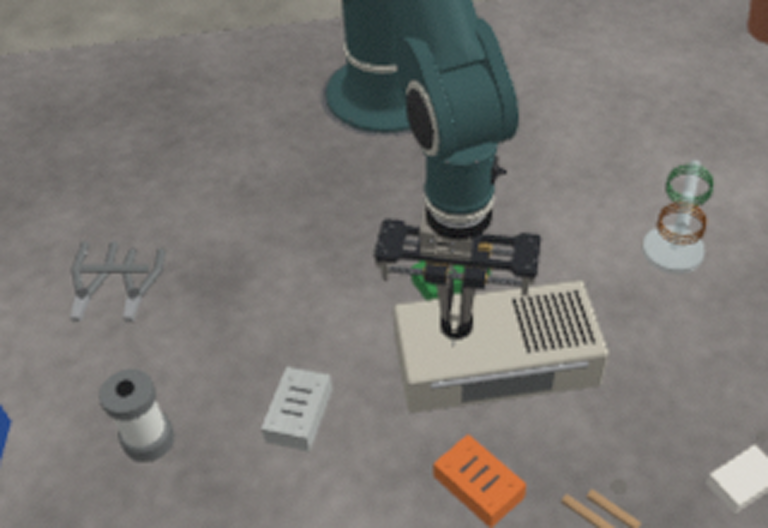

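View pics/s6.png

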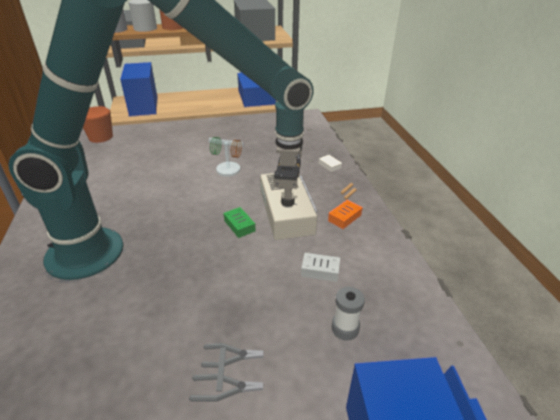

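The knob sits low on the radio (crop 457,325), the dish is flat on the sill (297,408), and the bystanders have not moved.

```bash
python3 -c "
from h import *
print(workorder.finish_job()); s=env.sense(); print(s['t'],s['wrist_force'],s['ee_pos'])"
```

```text
the job is handed in; nothing more can be done
None
the job is handed in; nothing more can be done
```

The job is handed in, at about 25.5 s on the robot's clock, with the knob still gripped and pressed down.

- **Dish:** I lifted the aluminium dish off the shaft and set it mouth down on the bare sill at (0.645, -0.210). The check showed its top flat at about 34 mm, against the stated 33 mm.
- **Knob:** I gripped it by its blade and turned it so its nose points the way the shaft's flat faces, about -18.7°. It slid onto the shaft without force and touched the seat at a tool height of 0.1131 m.
- **Press:** From the seat, the force rose from about 4 to 10 N. The hard stop came at 0.1071 m, so the travel was the full 6.0 mm. It was holding steady at about 20 N, grip width unchanged, just before I handed in.
- **Bystanders:** In the last side picture the lantern, bangle stand and pliers were within the network's error of where they started.

No check failed. The network's position for the shaft was 1–4 mm off my own depth measurement, so I used mine. No reading was possible after handing in.

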